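# Run the glass balls out of the hopper into the tray

### The arm

A 6-joint arm with a two-finger parallel gripper is mounted at the origin on the work surface. World frame = base frame: x ahead of the robot, y to its left, z up, the work surface at z = 0. Lengths are in m, angles in rad, forces in N, time in s.
With the tool pointing down it reaches from about 0.25 to 0.725 m from the base axis. Payload 4 kg.
Tool frame: the origin (TCP) lies between the finger pads; the fingertips stand 25 mm ahead of it and the grasp point (between the pads) lies 6 mm ahead of it; z points along the fingers, y is the line along which they close (so a half turn about z gives the same grasp; the last joint's range is limited). The gripper opens to 85 mm and grips with 20 to 120 N. Pads are 22 mm wide; open, the fingers measure 114 mm over their backs; the gripper's body (76 mm by 85 mm) begins 54 mm behind the grasp point. The pads swing forward as they close: fully open they stand 13 mm farther back than shut.
Start: joints at [1.115, 0.241, 0.005, 1.335, 0, 1.571], TCP at [0.22, 0.449, 0.256] pointing down, gripper open.
Joint ranges: [-2.72, 2.72], [-1.05, 1.87], [-1.09, 1.28], [-1.99, 2.15], [-1.42, 1.44], [-3.14, 3.14]. Speed limits (rad/s): [2.79, 2.79, 3.14, 3.14, 3.14, 3.14].

### API

Orientations are given as a unit quaternion [x, y, z, w].
In Python, from workcell import bot gives the robot as it stands. The module is installed in compiled form; this text tells all that it offers.
- The arm moves only by the shell command python3 -m pendant 'ROWS'. ROWS is JSON, one flat list of numbers, 7 for each row, row after row: the shift along the tool's x, y, z normalised to -1 to 1, where 1 is 0.5 m, then the turn, a rotation vector about the tool's x, y, z normalised to -1 to 1, where 1 is 180 degrees, then the opening, from 0 (shut) to 1 (fully open). In form: [tx, ty, tz, ax, ay, az, fingers, tx, ty, tz, ax, ay, az, fingers, ...]. A call has exactly 10 rows; each row is the pose to reach, as a shift and turn from the pose commanded when the call began, along the tool's axes at that moment, turning the shorter way round; what a row does not reach only later rows make up. A row lasts 1/12 s, in which the tool goes at most 41.7 mm and 7.16 degrees, less where a joint would pass 70% of its speed; a pose out of reach is approached as far as the arm can. A call with a number of a shift or a turn outside -1 to 1 is refused whole. A call with a gripper value outside its range is refused whole. The fingers move at their own pace and stop on an object; the grip force is fixed at half the most. Time passes only in rows, so rows that repeat a pose let the fingers close, or fill a call up. It gives the time, the measured TCP pose, the force, the opening and the grip force at its end, in the units of the state.
- bot.get_obs(): the state, without advancing time (a new reading comes with each control period).
- bot.camera(name): name is "scene" or "top" or "wrist"; returns a dict with "pixels" (384x512x3 uint8, red, green, blue), "mtx" (3x3 intrinsics, pixels), "cam_to_world" (4x4, takes a point from camera to world coordinates); the wrist camera has in their place "hand_eye" (4x4, takes a point from camera to tool coordinates, whose origin is the TCP and whose axes are the flange's). Camera axes: x right, y up, looking along -z (the intrinsics and any distortion apply to the point x, -y, -z); pixel columns grow to the right and rows downward; lengths in m; the calibration is good to about 2 mm. The wrist camera is an equidistant fisheye: a pixel r from the principal point sees the ray r / f radians off the axis. A picture is of the moment at which its call begins: read the wrist's pose just before it. There is no depth.
- bot.job_done(): hands the job in; it is judged then, once.
The state is a dict: "clock": time; "joint_pos": joint angles; "joint_vel": joint speeds; "tau": joint torques, N m; "eef_pos": TCP position; "tool_rot": TCP orientation; "ft_force": force on the tool from outside, world axes, zero at the start; "ft_torque": the same for the moment, N m; "grip_width": finger opening in m; "grasp_force": force on a finger pad.
Only numpy, scipy, OpenCV 4.12 (cv2) and the standard library are available. Lean on these libraries where they do the work, as an engineer would, in place of code of your own. Each camera call takes 0.05 s, during which the arm holds its last target. There are 200 camera calls.

### The job

Push the empty green tray across the bench, in under the spout of the black hopper, until it comes up to the hopper's wooden foot. Then press the hopper's rocking lever right down by its rubber-topped paddle, so that the other end lifts the sliding door, and keep it down until all five glass balls have rolled into the tray; then let the lever come up so that the door shuts. Nothing is to be picked up: do not lift or tip the tray, do not touch the balls or the door with the fingers, and leave the other things on the bench where they lie.

Things in the scene. Friction and masses are not known exactly. Their poses are not given: they have to be found in the camera images.
- dispenser: black plastic gravity-feed hopper, fixed. Origin on the bench under the bin's middle; x runs from the spout end (-x, which looks roughly to world -y) to the paddle end (+x). Wooden foot board 15 mm high, x -75 to +110 mm, 150 mm wide. Bin x -64 to +64 mm, 106 mm wide over the strap, open top at 160 mm; ramp inside falls 18 degrees to the spout. Pivot bracket at x 40 mm, 191 mm high
- spout_lip (a point): the middle of the spout's lip, where the balls drop off: 115 mm out on the hopper's -x side, 44 mm above the bench; its underside is 40 mm above the bench, so the 30 mm high tray slides in below it. The spout is 92 mm wide over its cheeks
- lever (a joint): the rocking lever on top of the hopper, a steel flat bar along the hopper's x axis over its middle; rad; 0 at rest (paddle end up, door shut), 0.34 pressed right down against its stop (door fully lifted). A spring brings it back: about 4.5 N on the paddle starts it, about 8 N holds it right down
- lever_pad (a point): middle of the top face of the paddle at the lever's free end, beyond the hopper's back: 46 (hopper x) by 50 mm, hopper x = 151 mm, 214 mm above the bench at rest, sloping 0.17 rad up to its free end. Pivot pin at x = 40 mm, 180 mm high. Pressed right down it stands 39 mm lower, 5 mm further out, and slopes 0.17 rad down. Clear space below
- gate (a joint): the sliding door at the hopper's spout end, an aluminium plate 84 mm wide linked to the lever's other end by a stem; m; 0 shut, 0.038 fully lifted. It rises 0.112 m per rad of the lever; the balls pass when it is above 0.028
- tray: empty green plastic tray, loose, about 0.3 kg, 160 (its x) by 200 (its y) by 30 mm high, 3 mm walls and floor; origin at the centre of its underside. Starts on the spout side, its x roughly along the hopper's x; pushed to the hopper's +x. Square against the foot its origin is at hopper x = -155 mm, y = 0; up to 25 mm short or 45 mm to either side it still catches the balls
- ball0_center (a point): centre of glass ball 1 of 5, 25 mm across, 20 g; at the start it lies on the ramp behind the sliding door
- ball1_center (a point): centre of glass ball 2 of 5, 25 mm across, 20 g; at the start it lies on the ramp behind the sliding door
- ball2_center (a point): centre of glass ball 3 of 5, 25 mm across, 20 g; at the start it lies on the ramp behind the sliding door
- ball3_center (a point): centre of glass ball 4 of 5, 25 mm across, 20 g; at the start it lies on the ramp behind the sliding door
- ball4_center (a point): centre of glass ball 5 of 5, 25 mm across, 20 g; at the start it lies on the ramp behind the sliding door
- panel_a: bystander: leaded-glass lamp panel lying flat, 170 (x) x 110 x 6 mm, origin under its centre
- panel_b: bystander: leaded-glass lamp panel lying flat, 110 (x) x 170 x 6 mm, origin under its centre
- tile_slab: bystander: white ceramic tile 150 x 150 x 9 mm, origin under its centre
- plier: bystander: stainless grozing plier lying flat beside the hopper, 170 mm along its x (from -120 handles to +48 jaws), 52 mm wide, 11 mm high, origin under its rivet
- shard_tray: bystander: smaller green tray full of smoothed glass shards, 150 (x) x 110 x 28 mm, origin under its centre
- flux: bystander: brown glass bottle, 52 mm across, 115 mm high, origin under its centre
- solder: bystander: spool of solder standing on its flange, 60 mm across, 40 mm high, origin under its centre
- vase_cap: bystander: brass lamp cap, a dome 68 mm across, 28 mm high, origin under its centre

How it is judged:
On the way, in this order (a step that is already met when the one before it is completed fails the run):
1. the tray stands under the spout, up to the foot, with the door still shut (x of tray in the frame of dispenser above -0.18 m and y of tray in the frame of dispenser between -0.045 and 0.045 m and value of joint gate below 0.006 m), for 0.2 s.
2. the paddle is pressed down by the fingers and the door lifts (value of joint lever above 0.15 rad and value of joint gate above 0.015 m and contact force between the fingers and lever above 1 N), for 0.05 s.
3. all five balls are in the tray with the lever still held down (value of joint lever above 0.26 rad and contact force between the fingers and lever above 1 N and x of ball0_center in the frame of tray between -0.077 and 0.077 m and y of ball0_center in the frame of tray between -0.097 and 0.097 m and z of ball0_center in the frame of tray between 0 and 0.028 m and x of ball1_center in the frame of tray between -0.077 and 0.077 m and y of ball1_center in the frame of tray between -0.097 and 0.097 m and z of ball1_center in the frame of tray between 0 and 0.028 m and x of ball2_center in the frame of tray between -0.077 and 0.077 m and y of ball2_center in the frame of tray between -0.097 and 0.097 m and z of ball2_center in the frame of tray between 0 and 0.028 m and x of ball3_center in the frame of tray between -0.077 and 0.077 m and y of ball3_center in the frame of tray between -0.097 and 0.097 m and z of ball3_center in the frame of tray between 0 and 0.028 m and x of ball4_center in the frame of tray between -0.077 and 0.077 m and y of ball4_center in the frame of tray between -0.097 and 0.097 m and z of ball4_center in the frame of tray between 0 and 0.028 m), for 0.1 s.
At the end, for the whole second after the job is handed in: all five balls lie at rest on the tray's floor inside its walls, the tray flat on the bench and still under the spout (within 35 mm of the foot), the lever up (below 0.04 rad), the door shut (below 5 mm), and the other things within 20 mm of where they lay (x of ball0_center in the frame of tray between -0.077 and 0.077 m and y of ball0_center in the frame of tray between -0.097 and 0.097 m and z of ball0_center in the frame of tray between 0 and 0.028 m and linear speed of each of ball0, ball1, ball2, ball3, ball4 below 0.04 m/s and x of ball1_center in the frame of tray between -0.077 and 0.077 m and y of ball1_center in the frame of tray between -0.097 and 0.097 m and z of ball1_center in the frame of tray between 0 and 0.028 m and x of ball2_center in the frame of tray between -0.077 and 0.077 m and y of ball2_center in the frame of tray between -0.097 and 0.097 m and z of ball2_center in the frame of tray between 0 and 0.028 m and x of ball3_center in the frame of tray between -0.077 and 0.077 m and y of ball3_center in the frame of tray between -0.097 and 0.097 m and z of ball3_center in the frame of tray between 0 and 0.028 m and x of ball4_center in the frame of tray between -0.077 and 0.077 m and y of ball4_center in the frame of tray between -0.097 and 0.097 m and z of ball4_center in the frame of tray between 0 and 0.028 m and value of joint lever below 0.04 rad and value of joint gate below 0.005 m and angle between tray's own z axis and vertical below 0.05 rad and height (world z) of tray below 0.005 m and linear speed of tray below 0.02 m/s and x of tray in the frame of dispenser above -0.19 m and distance of each of panel_a, panel_b, tile_slab, plier, shard_tray, flux, solder, vase_cap from where it was at the start of the episode below 0.02 m); the robot touches nothing.
It fails at once if the tray is lifted or tipped (height (world z) of tray above 0.008 m or angle between tray's own z axis and vertical above 0.12 rad).
It fails at once if the fingers touch the sliding door (contact force between the fingers and gate above 0.5 N).
It fails at once if the fingers touch a ball (contact force between the fingers and ball0 above 0.3 N or contact force between the fingers and ball1 above 0.3 N or contact force between the fingers and ball2 above 0.3 N or contact force between the fingers and ball3 above 0.3 N or contact force between the fingers and ball4 above 0.3 N).
It fails at once if another thing on the bench is moved by more than 20 mm or lifted (distance of any of panel_a, panel_b, tile_slab, plier, shard_tray, flux, solder, vase_cap from where it was at the start of the episode above 0.02 m).
It also fails if it takes over 48 s, if anything falls off the work surface, if the arm or the gripper's body presses on something with over 40 N, if the wrist force passes 120 N, or if a joint passes its speed limit or range.

## Working session

There is one attempt and no reset: what is moved stays moved. The work goes in short steps, Python scripts to look and compute and a shell command to move; the robot and the scene stay as the last step left them, time stands still between calls to the robot, and variables do not carry over. Pictures are saved under pics/ and viewed, at most 10 in all, crops included, and the job is handed in when it is done.

```bash
mkdir -p pics; python3 - <<'E'
from workcell import bot
import cv2,numpy as np
for n in("top","scene"):
    c=bot.camera(n);cv2.imwrite(f"pics/{n}0.png",c["pixels"][:,:,::-1]);np.savez(f"{n}0.npz",**c)
    print(n,c["mtx"].tolist(),np.round(c["cam_to_world"],4).tolist(),[k for k in c])
o=bot.get_obs();print(o["clock"],o["eef_pos"],o["tool_rot"])
E
```

```text
top [[436.21600673814896, 0.0, 258.9915013037048], [0.0, 436.21600673814896, 190.15163370904256], [0.0, 0.0, 1.0]] [[0.0034, 0.9917, -0.1285, 0.3158], [-1.0, 0.004, 0.0044, -0.0135], [0.0048, 0.1285, 0.9917, 1.8291], [0.0, 0.0, 0.0, 1.0]] ['pixels', 'mtx', 'cam_to_world']
scene [[464.3532056835952, 0.0, 257.83901871878857], [0.0, 464.3532056835952, 190.70960320671483], [0.0, 0.0, 1.0]] [[-0.5036, -0.7106, 0.4913, 1.2781], [0.8639, -0.417, 0.2825, 0.4308], [0.0041, 0.5668, 0.8239, 1.4276], [0.0, 0.0, 0.0, 1.0]] ['pixels', 'mtx', 'cam_to_world']
0.1 [0.21985437 0.44848532 0.25550044] [ 2.25928815e-01  9.74143355e-01 -9.18613121e-04 -2.23216032e-04]
```

View pics/top0.png

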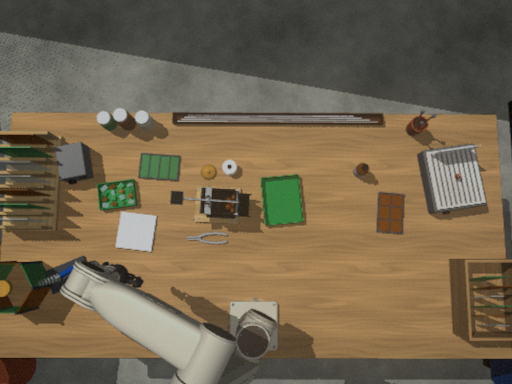

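View pics/scene0.png

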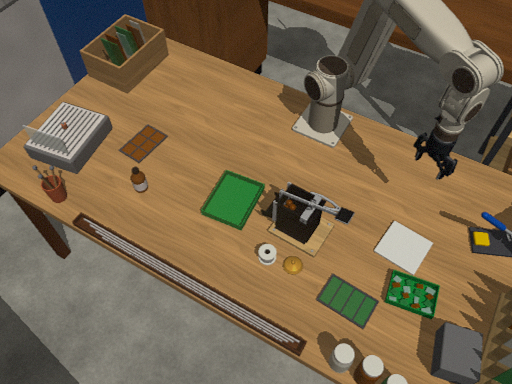

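The top view shows the tray at about (283,201), the hopper at (218,204), the paddle at (177,198) and the plier at (208,238). I'll measure the tray and paddle, and zoom in on the hopper.

```bash
cat >h.py <<'E'
import cv2,numpy as np
def load(n): return dict(np.load(n+".npz"))
def ray(c,uv):
    K,T=c["mtx"],c["cam_to_world"];d=np.linalg.inv(K)@[uv[0],uv[1],1];d=T[:3,:3]@[d[0],-d[1],-d[2]];return T[:3,3],d/np.linalg.norm(d)
def plane(c,uv,z):
    o,d=ray(c,uv);return o+d*(z-o[2])/d[2]
def tri(a,b):
    (o1,d1),(o2,d2)=a,b;s=np.linalg.lstsq(np.c_[d1,-d2],o2-o1,rcond=None)[0];p,q=o1+s[0]*d1,o2+s[1]*d2;return (p+q)/2,np.linalg.norm(p-q)
def big(m):
    return max(cv2.findContours(m.astype(np.uint8),cv2.RETR_EXTERNAL,cv2.CHAIN_APPROX_NONE)[0],key=cv2.contourArea)
def tray(c):
    p=c["pixels"].astype(int);m=(p[...,1]>p[...,0]+40)&(p[...,1]>p[...,2]+30)
    k=big(m)[:,0]
    w=np.array([plane(c,u,.03)[:2] for u in k]);return cv2.minAreaRect((w*1000).astype(np.float32))
E
python3 - <<'E'
from h import *
t,s=load("top0"),load("scene0")
print(tray(t),tray(s))
def dark(c,x0,y0,x1,y1):
    p=c["pixels"][y0:y1,x0:x1].max(2)<60; k=big(p); m=cv2.moments(k); return np.array([m["m10"]/m["m00"]+x0,m["m01"]/m["m00"]+y0]),m["m00"]
a=dark(t,165,185,187,210);b=dark(s,332,204,358,224);print(a,b,tri(ray(t,a[0]),ray(s,b[0])),plane(t,a[0],.214),plane(s,b[0],.214))
im=np.hstack([cv2.resize(t["pixels"][165:255,160:310],(800,480),interpolation=cv2.INTER_CUBIC)])
cv2.imwrite("pics/z.png",im[:,:,::-1])
im=cv2.resize(s["pixels"][165:265,245:365],(720,600),interpolation=cv2.INTER_CUBIC);cv2.imwrite("pics/zs.png",im[:,:,::-1])
E
```

```text
((504.46917724609375, -121.3596420288086), (183.64059448242188, 142.7491455078125), 5.393710613250732) ((514.5123901367188, -109.85409545898438), (205.03329467773438, 165.0857391357422), 5.567577362060547)
(array([176.49479167, 197.19618056]), 96.0) (array([344.10365135, 214.82449941]), 141.5) (array([0.49740282, 0.28719622, 0.2125925 ]), np.float64(0.0011736060050433156)) [0.49745289 0.28638085 0.214     ] [0.49804187 0.28789293 0.214     ]
```

View pics/z.png

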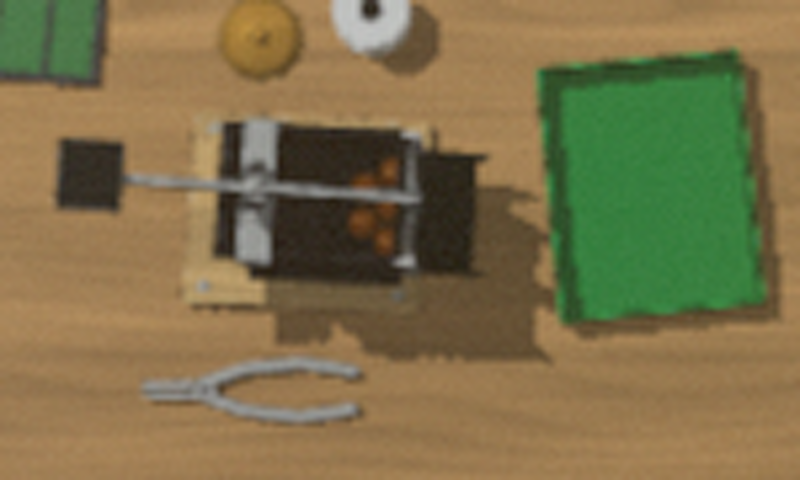

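View pics/zs.png

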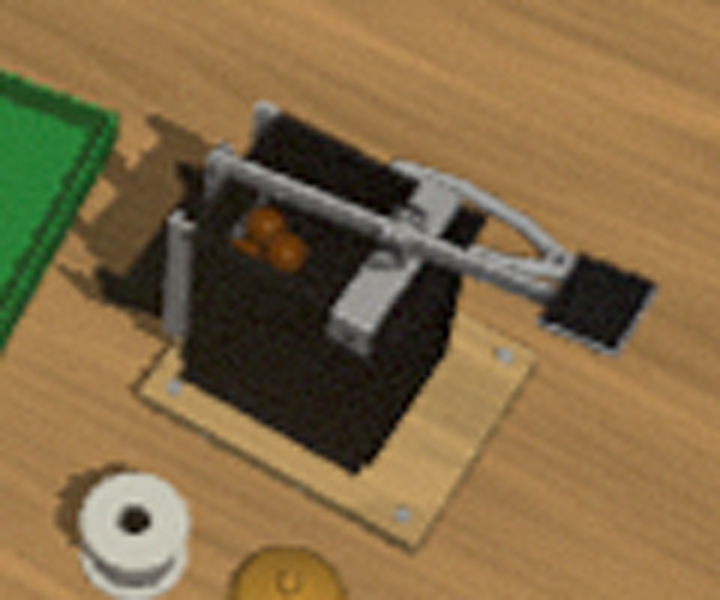

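```bash
python3 - <<'E'
from h import *
t,s=load("top0"),load("scene0")
T=lambda p,z:plane(t,(p[0]/5.3333+160-.4,p[1]/5.3333+165-.4),z)[:2].round(4)
S=lambda p,z:plane(s,(p[0]/6+245-.4,p[1]/6+165-.4),z)[:2].round(4)
print("tray top",[T(p,.03) for p in[(539,70),(738,50),(767,302),(563,324)]])
print("foot top back R,L",T((184,304),.015),T((194,115),.015),"screws BR FR",T((203,286),.017),T((397,295),.017))
print("foot scene frontL backL backR",S((136,390),.015),S((414,548),.015),S((536,357),.015))
print("lever front",tri(ray(t,(415/5.333+159.6,199/5.333+164.6)),ray(s,(218/6+244.6,160/6+164.6))))
print("spout corners lip", T((485,156),.06),T((472,272),.06))
print("plier",T((145,388),.01),T((358,370),.01),T((210,362),.01))
E
```

```text
tray top [array([ 0.6013, -0.0282]), array([ 0.6178, -0.1842]), array([ 0.4206, -0.205 ]), array([ 0.403 , -0.0473])]
foot top back R,L [0.4182 0.2475] [0.5667 0.243 ] screws BR FR [0.4321 0.2327] [0.4257 0.0817]
foot scene frontL backL backR [0.5614 0.0578] [0.571  0.2427] [0.4234 0.2493]
lever front (array([0.48586813, 0.06259638, 0.16027782]), np.float64(0.0014891785685233843))
spout corners lip [0.5297 0.0132] [0.4408 0.0226]
plier [0.3532 0.277 ] [0.3677 0.1118] [0.3735 0.227 ]
```

The hopper origin is near (0.490, 0.136), with +x along (0.05, 0.999). The tray centre is near (0.511, -0.116), with +x along (-0.10, 0.995). That puts the tray at hopper (-0.251, -0.033), yawed by 0.15 rad. I'll push it with the open fingers against its far wall.

```bash
cat >>h.py <<'E'
from scipy.spatial.transform import Rotation as R
O=np.array([.490,.136]);U=np.array([.05,.99875]);V=np.array([-.99875,.05])
def go(p,yaw):  # yaw deg: world direction of tool y, tool pointing down
    from workcell import bot
    o=bot.get_obs();A=R.from_quat(o["tool_rot"]);a=np.radians(yaw);y=np.array([np.cos(a),np.sin(a),0]);z=np.array([0,0,-1.])
    B=R.from_matrix(np.c_[np.cross(y,z),y,z])
    print(o["eef_pos"].round(4),"shift",(A.inv().apply(np.array(p)-o["eef_pos"])/.5).round(4),"turn",((A.inv()*B).as_rotvec()/np.pi).round(4))
E
python3 -c "
from h import *
go((.523,-.240,.15),5.7)"
```

```text
[0.2199 0.4485 0.2555] shift [-1.1505 -0.9691  0.2128] turn [-6.000e-04  3.000e-04  3.232e-01]
```

```bash
python3 -m pendant '[-0.8,-0.68,0,0,0,0.32,1,-0.8,-0.68,0,0,0,0.32,1,-0.8,-0.68,0,0,0,0.32,1,-0.8,-0.68,0,0,0,0.32,1,-0.8,-0.68,0,0,0,0.32,1,-0.8,-0.68,0,0,0,0.32,1,-0.8,-0.68,0,0,0,0.32,1,-0.8,-0.68,0,0,0,0.32,1,-0.8,-0.68,0,0,0,0.32,1,-0.8,-0.68,0,0,0,0.32,1]'; python3 -c "
from h import *
go((.523,-.240,.15),5.7)"
```

```text
clock: 0.93
eef_pos: [0.3864, 0.0649, 0.2562]
tool_rot: [0.667, 0.745, 0.0, -0.0]
ft_force: [1.3, 0.6, -0.3]
grip_width: 0.0854
grasp_force: 0.0
[0.3864 0.0649 0.2562] shift [-0.636   0.205   0.2124] turn [-0.     -0.      0.0032]
```

```bash
python3 -m pendant '[-0.636,0.205,0.1,0,0,0,1,-0.636,0.205,0.1,0,0,0,1,-0.636,0.205,0.1,0,0,0,1,-0.636,0.205,0.1,0,0,0,1,-0.636,0.205,0.212,0,0,0,1,-0.636,0.205,0.212,0,0,0,1,-0.636,0.205,0.212,0,0,0,1,-0.636,0.205,0.212,0,0,0,1,-0.636,0.205,0.212,0,0,0,1,-0.636,0.205,0.212,0,0,0,1]'; python3 - <<'E'
from h import *
from workcell import bot
go((.523,-.240,.032),5.7)
c=bot.camera("wrist");cv2.imwrite("pics/w.png",c["pixels"][:,:,::-1])
E
```

```text
clock: 1.77
eef_pos: [0.5225, -0.2412, 0.1464]
tool_rot: [0.669, 0.743, -0.001, -0.002]
ft_force: [-0.2, -0.5, -0.6]
grip_width: 0.0852
grasp_force: 0.0
[ 0.5225 -0.2412  0.1464] shift [0.002  0.0021 0.2288] turn [-0.0013 -0.0004  0.0018]
```

View pics/w.png

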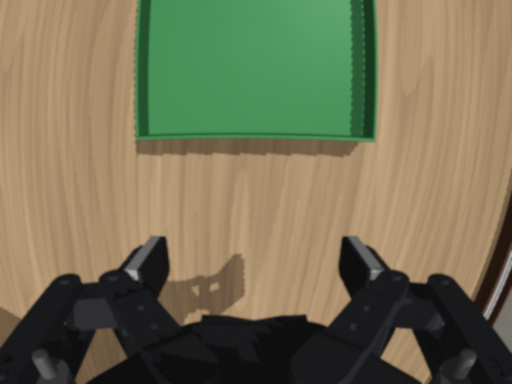

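The tray is square to the fingers and centred: its wall runs from column 135 to 377, and the fingers stand at 152 and 357. Next I'll lower and start the push.

```bash
python3 -m pendant '[0,0,0.08,0,0,0,1,0,0,0.15,0,0,0,1,0,0,0.2,0,0,0,1,0,0,0.228,0,0,0,1,0,0,0.228,0,0,0,1,0.02,0,0.228,0,0,0,1,0.04,0,0.228,0,0,0,1,0.06,0,0.228,0,0,0,1,0.075,0,0.228,0,0,0,1,0.09,0,0.228,0,0,0,1]'
python3 -m pendant '[0.015,0,0,0,0,0,1,0.03,0,0,0,0,0,1,0.045,0,0,0,0,0,1,0.06,0,0,0,0,0,1,0.075,0,0,0,0,0,1,0.09,0,0,0,0,0,1,0.105,0,0,0,0,0,1,0.12,0,0,0,0,0,1,0.12,0,0,0,0,0,1,0.12,0,0,0,0,0,1]'
cat >look.py <<'E'
from h import *
from workcell import bot
import sys
go((.5,0,.032),5.7)
c=bot.camera("top");cv2.imwrite("pics/%s.png"%sys.argv[1],cv2.resize(c["pixels"][165:255,160:310],(800,480),interpolation=cv2.INTER_CUBIC)[:,:,::-1])
c=bot.camera("scene");r=tray(c);d=np.array(r[0])/1000-O;print(r,"hopper xy",d@U,d@V)
E
python3 look.py a
```

```text
clock: 2.65
eef_pos: [0.5193, -0.1929, 0.0381]
tool_rot: [0.667, 0.745, 0.0, 0.002]
ft_force: [0.8, -2.5, 2.9]
grip_width: 0.0853
grasp_force: 1.5
clock: 3.48
eef_pos: [0.5107, -0.1322, 0.0357]
tool_rot: [0.667, 0.745, 0.0, -0.001]
ft_force: [0.4, 0.5, -1.7]
grip_width: 0.0854
grasp_force: 0.0
[ 0.5107 -0.1322  0.0357] shift [0.2652 0.008  0.0079] turn [-0.0005 -0.0006  0.0037]
((507.81634521484375, -36.86384582519531), (212.86387634277344, 162.7620849609375), 6.58483362197876) hopper xy -0.17175694875717165 -0.026437267074584977
```

View pics/a.png

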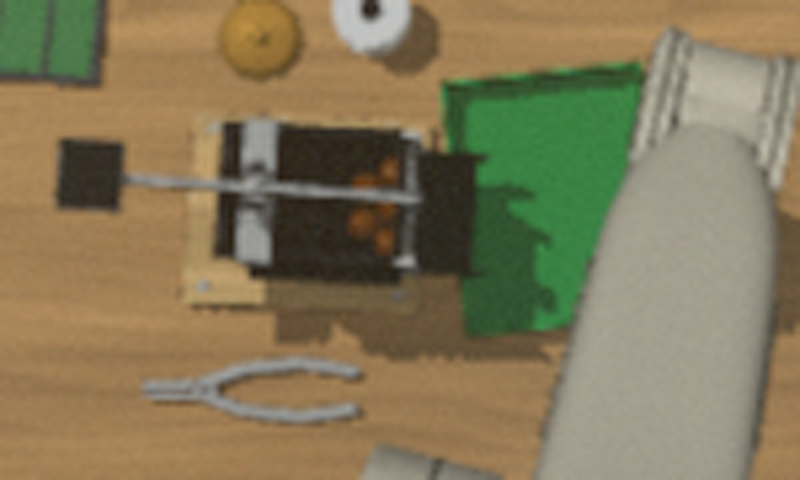

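The tray's front corner is about 8 mm short of the foot, with its front edge running from (443,85) to (467,335). I'll turn the tool square to the hopper while pushing the rest.

```bash
python3 -m pendant '[0.006,0,0,0,0,0.01,1,0.012,0,0,0,0,0.02,1,0.018,0,0,0,0,0.03,1,0.024,0,0,0,0,0.04,1,0.03,0,0,0,0,0.05,1,0.033,0,0,0,0,0.05,1,0.036,0,0,0,0,0.05,1,0.038,0,0,0,0,0.05,1,0.038,0,0,0,0,0.05,1,0.038,0,0,0,0,0.05,1]'
python3 look.py b
```

```text
clock: 4.42
eef_pos: [0.507, -0.1175, 0.0357]
tool_rot: [0.724, 0.69, -0.004, 0.0]
ft_force: [-3.7, -8.7, 0.9]
grip_width: 0.0852
grasp_force: 4.3
[ 0.507  -0.1175  0.0357] shift [ 0.2341 -0.0255  0.0061] turn [-0.0017  0.0018 -0.0472]
((511.7498779296875, -20.32331085205078), (211.40025329589844, 163.8833465576172), 1.6055504083633423) hopper xy -0.15504041281700134 -0.029538856124877954
```

The tray is up against the foot: 8.7 N of contact, at hopper (-0.155, -0.03). Now I'll back off and rise.

```bash
python3 -m pendant '[-0.03,0,0,0,0,0,1,-0.06,0,0,0,0,0,1,-0.08,0,-0.07,0,0,0,1,-0.08,0,-0.15,0,0,0,1,-0.08,0,-0.23,0,0,0,0,-0.08,0,-0.31,0,0,0,0,-0.08,0,-0.39,0,0,0,0,-0.08,0,-0.47,0,0,0,0,-0.08,0,-0.55,0,0,0,0,-0.08,0,-0.65,0,0,0,0]'
python3 -c "
from h import *
go((.4980,.290,.30),-2.9)"
```

```text
clock: 5.35
eef_pos: [0.5068, -0.1546, 0.3545]
tool_rot: [0.724, 0.69, -0.0, -0.001]
ft_force: [0.4, 0.4, 0.1]
grip_width: 0.0119
grasp_force: 0.0
[ 0.5068 -0.1546  0.3545] shift [ 0.8872 -0.0601  0.1099] turn [-0.0003 -0.0003  0.0009]
```

```bash
python3 -m pendant '[0.887,-0.06,0,0,0,0,0,0.887,-0.06,0,0,0,0,0,0.887,-0.06,0,0,0,0,0,0.887,-0.06,0,0,0,0,0,0.887,-0.06,0,0,0,0,0,0.887,-0.06,0,0,0,0,0,0.887,-0.06,0,0,0,0,0,0.887,-0.06,0,0,0,0,0,0.887,-0.06,0,0,0,0,0,0.887,-0.06,0,0,0,0,0]'
python3 -c "
from h import *
go((.4980,.290,.25),-2.9)"
```

```text
clock: 6.18
eef_pos: [0.4986, 0.2638, 0.3526]
tool_rot: [0.724, 0.69, -0.0, -0.0]
ft_force: [1.6, -0.7, 0.4]
grip_width: 0.0002
grasp_force: 0.0
[0.4986 0.2638 0.3526] shift [ 0.0524 -0.0035  0.2053] turn [-0.0003  0.      0.0009]
```

```bash
python3 -m pendant '[0.052,-0.003,0.08,0,0,0,0,0.052,-0.003,0.14,0,0,0,0,0.052,-0.003,0.18,0,0,0,0,0.052,-0.003,0.2,0,0,0,0,0.052,-0.003,0.2,0,0,0,0,0.052,-0.003,0.2,0,0,0,0,0.052,-0.003,0.2,0,0,0,0,0.052,-0.003,0.2,0,0,0,0,0.052,-0.003,0.2,0,0,0,0,0.052,-0.003,0.2,0,0,0,0]'
python3 - <<'E'
from h import *
from workcell import bot
go((.4980,.290,.25),-2.9)
c=bot.camera("scene");cv2.imwrite("pics/c.png",cv2.resize(c["pixels"][145:265,205:365],(800,600),interpolation=cv2.INTER_CUBIC)[:,:,::-1])
E
```

```text
clock: 7.02
eef_pos: [0.4996, 0.2879, 0.2543]
tool_rot: [0.724, 0.69, 0.001, 0.0]
ft_force: [-0.4, -0.8, -0.1]
grip_width: -0.0002
grasp_force: 0.0
[0.4996 0.2879 0.2543] shift [ 0.0039 -0.0033  0.0086] turn [ 0.0007 -0.0004  0.0008]
```

View pics/c.png

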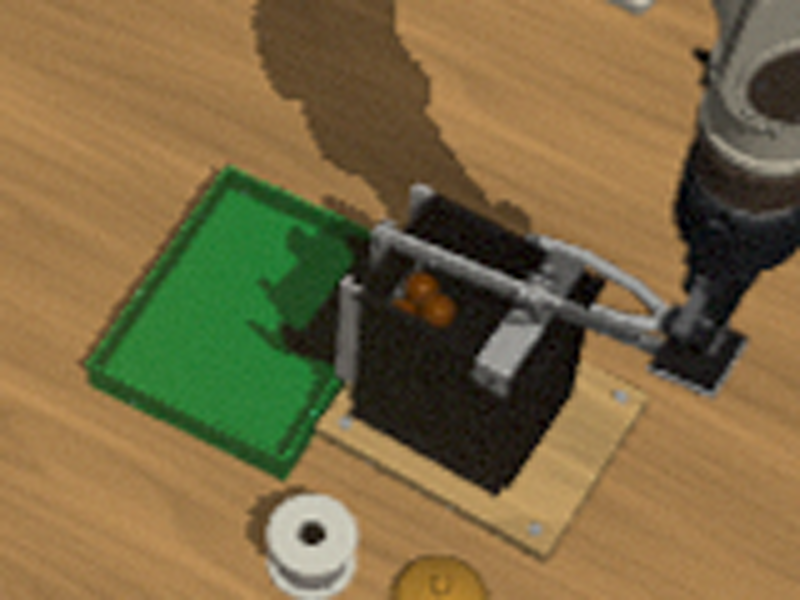

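The tray is against the foot, corner at about (315,430), and the fingertips are over the paddle at about (700,345). Pressing now.

```bash
python3 -m pendant '[0.004,-0.002,0.02,0,0,0,0,0.004,-0.002,0.04,0,0,0,0,0.005,-0.002,0.06,0,0,0,0,0.006,-0.002,0.08,0,0,0,0,0.008,-0.002,0.095,0,0,0,0,0.008,-0.002,0.106,0,0,0,0,0.008,-0.002,0.11,0,0,0,0,0.008,-0.002,0.11,0,0,0,0,0.008,-0.002,0.11,0,0,0,0,0.008,-0.002,0.11,0,0,0,0]'

```

```text
clock: 7.9
eef_pos: [0.4989, 0.2933, 0.2006]
tool_rot: [0.723, 0.69, 0.003, 0.0]
ft_force: [-2.6, 0.7, 15.8]
grip_width: 0.0002
grasp_force: 7.7
```

15.8 N on the paddle means it is down on its stop. I'll hold it there.

```bash
for i in 1 2; do python3 -m pendant '[0,0,0,0,0,0,0,0,0,0,0,0,0,0,0,0,0,0,0,0,0,0,0,0,0,0,0,0,0,0,0,0,0,0,0,0,0,0,0,0,0,0,0,0,0,0,0,0,0,0,0,0,0,0,0,0,0,0,0,0,0,0,0,0,0,0,0,0,0,0]'; done
python3 - <<'E'
from workcell import bot
import cv2,numpy as np
a=[]
for n,(x0,y0) in(("scene",(205,145)),("top",(180,165))):
    c=bot.camera(n);a.append(cv2.resize(c["pixels"][y0:y0+120,x0:x0+(130 if n=="top" else 160)],None,fx=2.7,fy=2.7,interpolation=cv2.INTER_CUBIC))
cv2.imwrite("pics/d.png",np.hstack(a)[:,:,::-1])
E
```

```text
clock: 8.73
eef_pos: [0.4988, 0.2933, 0.2007]
tool_rot: [0.723, 0.69, 0.003, 0.0]
ft_force: [-2.0, 1.4, 15.7]
grip_width: 0.0002
grasp_force: 7.7
clock: 9.57
eef_pos: [0.4989, 0.2933, 0.2006]
tool_rot: [0.723, 0.69, 0.003, 0.0]
ft_force: [-3.0, 1.4, 15.8]
grip_width: 0.0002
grasp_force: 7.7
```

View pics/d.png

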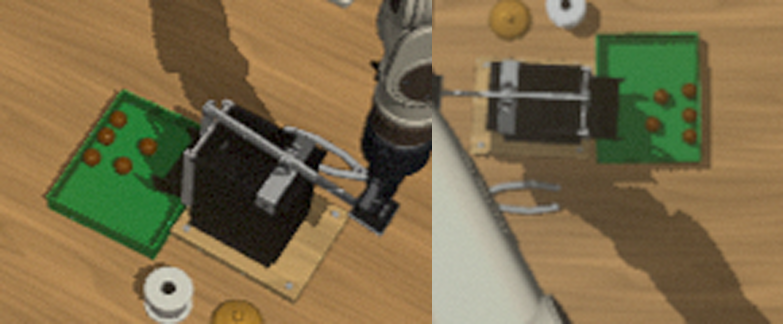

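All five balls are in the tray: three along the far wall and two further in, around (690,90)–(653,125) in the top half. I'll release the lever slowly.

```bash
python3 -m pendant '[0,0,-0.01,0,0,0,0,-0.001,0,-0.022,0,0,0,0,-0.003,0,-0.034,0,0,0,0,-0.004,0,-0.046,0,0,0,0,-0.005,0,-0.058,0,0,0,0,-0.006,0,-0.07,0,0,0,0,-0.006,0,-0.085,0,0,0,0,-0.006,0,-0.11,0,0,0,0,-0.006,0,-0.15,0,0,0,0,-0.006,0,-0.2,0,0,0,0]'
python3 -m pendant '[0,0,-0.05,0,0,0,0,0,0,-0.1,0,0,0,0,0,0,-0.1,0,0,0,0,0,0,-0.1,0,0,0,0,0,0,-0.1,0,0,0,0,0,0,-0.1,0,0,0,0,0,0,-0.1,0,0,0,0,0,0,-0.1,0,0,0,0,0,0,-0.1,0,0,0,0,0,0,-0.1,0,0,0,0]'
python3 - <<'E'
from workcell import bot
import cv2,numpy as np
a=[]
for n,(x0,y0) in(("scene",(205,145)),("top",(180,165))):
    c=bot.camera(n);a.append(cv2.resize(c["pixels"][y0:y0+120,x0:x0+(130 if n=="top" else 160)],None,fx=2.7,fy=2.7,interpolation=cv2.INTER_CUBIC))
cv2.imwrite("pics/e.png",np.hstack(a)[:,:,::-1])
E
```

```text
clock: 10.5
eef_pos: [0.4962, 0.2875, 0.2955]
tool_rot: [0.724, 0.69, -0.004, -0.001]
ft_force: [0.9, -0.4, -0.5]
grip_width: -0.0003
grasp_force: 0.0
clock: 11.33
eef_pos: [0.4979, 0.2889, 0.3475]
tool_rot: [0.724, 0.69, -0.0, -0.0]
ft_force: [0.4, -0.8, -0.6]
grip_width: -0.0001
grasp_force: 0.0
```

View pics/e.png

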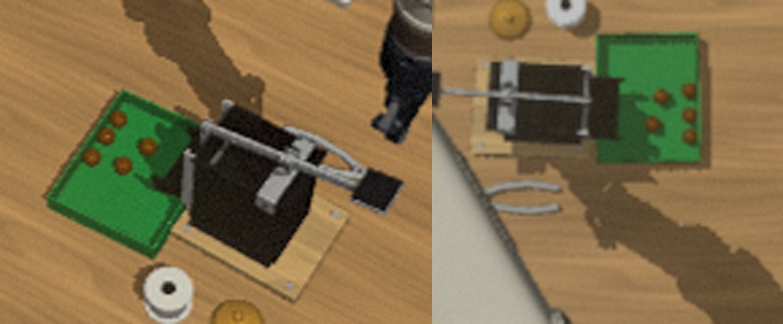

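The lever is up, the door is shut, and the five balls lie still in the tray, in the same pixels as before. The fingers are clear of everything, so I'll hand in.

```bash
python3 -c "
from workcell import bot
print(bot.job_done())"
```

```text
the job is handed in; nothing more can be done
None
```

I handed the job in at about 11.4 s; the hand-in gave no verdict, but the last pictures show the tray against the foot with all five balls at rest in it, the lever up, the door shut and no sign that anything else moved.

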